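Stir the foil balls and show the paddle's blade to the camera

ROBOT

A 6-joint arm with a two-finger parallel gripper is mounted at the origin on the work surface. World frame = base frame: x ahead of the robot, y to its left, z up, the work surface at z = 0. Lengths are in mm, angles in rad, forces in N, time in s.
With the tool pointing down it reaches from about 350 to 875 mm from the base axis. Payload 4.2 kg.
Tool frame: the origin (TCP) lies between the finger pads, 19 mm behind the fingertips; this is the grasp point; z points along the fingers, y is the line along which they close (so a half turn about z gives the same grasp; the last joint's range is limited). The gripper opens to 85 mm and grips with 20 to 120 N. Pads are 22 mm wide; open, the fingers measure 114 mm over their backs; the gripper's body (76 mm by 85 mm) begins 54 mm behind the grasp point. The pads swing forward as they close: fully open they stand 13 mm farther back than shut.
Start: joints at [1.452, 0.385, 0.008, 0, -1.194, -0.259], TCP at [230.515, 580.915, 250.012] pointing down, gripper open.
Joint ranges: [-3.14, 3.14], [-1.21, 2.06], [-1.07, 1.41], [-3.16, 2.05], [-2.99, -0.16], [-3.1, 3.1]. Speed limits (rad/s): [2.79, 2.79, 3.14, 3.14, 3.14, 3.14].

INTERFACE

Orientations are given as a unit quaternion [x, y, z, w].
In Python, from bench import arm gives the robot as it stands. The module is installed in compiled form; this text tells all that it offers.
- The arm moves only by the tool servo_tool, never from a script. Its argument "increments" is a list of rows, each a list of 7 numbers: the opening, from 0 (shut) to 1 (fully open), then the shift along the tool's x, y, z in m, then the turn, a rotation vector about the tool's x, y, z in degrees. In form: [[grip, x, y, z, ax, ay, az], ...]. A call has 1 to 12 rows; each row is the pose to reach, as a shift and turn from the pose commanded when the call began, along the tool's axes at that moment; what a row does not reach only later rows make up. A row lasts 1/8 s, in which the tool goes at most 62.5 mm and 10.7 degrees, less where a joint would pass 70% of its speed; a pose out of reach is approached as far as the arm can. A call with a gripper value outside its range is refused whole. The fingers move at their own pace and stop on an object; the grip force is fixed at half the most. Time passes only in rows, so rows that repeat a pose let the fingers close. It gives the time, the measured TCP pose, the force, the opening and the grip force at its end, in the units of the state.
- arm.read_state(): the state, without advancing time (a new reading comes with each control period).
- arm.get_image(name): name is "side" or "top" or "wrist"; returns a dict with "color" (400x640x3 uint8, red, green, blue), "fx", "fy", "cx", "cy" (pixels), "k1" (the pictures are not rectified: a ray, as slopes to the right and down, at radius r is drawn at 1 + k1 r^2 times it, then the intrinsics apply), "rvec" (rotation vector, rad) and "tvec" (3), from world to camera coordinates, as OpenCV has them; the wrist camera has in their place "hand_eye" (4x4, takes a point from camera to tool coordinates, whose origin is the TCP and whose axes are the flange's). Camera axes: x right, y down, z forward; pixel columns grow to the right and rows downward; lengths in mm; the calibration is good to about 2 mm. A picture is of the moment at which its call begins: read the wrist's pose just before it. There is no depth.
- arm.job_done(): hands the job in; it is judged then, once.
Trained networks look in the newest picture that a camera, given by its name, has taken for a name from the list of things; names that differ only in an ending like _2 or _b are one class to them, and where a whole thing is asked for, a point or a joint stands for the part that bears it (a point fixed in the world has none). Each returns a list of dicts, best first, with "p" (0 to 1); they miss things now and then, are a little off and sometimes report something else, mostly with a low value. They report only what shows in the picture. A call takes as long as a camera call. They do not tell look-alikes from the thing itself.
- arm.look_for(camera, thing): "box" ([centre column, centre row, width, height] in pixels, round what is visible of it).
- arm.spot_point(camera, thing): "centre" ([column, row] in pixels: a listed point, or the origin of a listed thing).
The state is a dict: "clock": time; "joints": joint angles; "joint_vel": joint speeds; "joint_efforts": joint torques, N m; "position": TCP position; "ee_rot": TCP orientation; "contact_force": force on the tool from outside, world axes, zero at the start; "wrist_torque": the same for the moment, N m; "gripper_width": finger opening in mm; "grasp_force": force on a finger pad.
Only numpy, scipy, OpenCV 4.12 (cv2) and the standard library are available. Lean on these libraries where they do the work, as an engineer would, in place of code of your own. Each camera call takes 0.05 s, during which the arm holds its last target. There are 200 camera calls.

TASK

Take the paddle out of its stand and stir the chocolate balls in the tub with its blade until every ball lies at least about a ball's width from where it first lay, keeping them all in the tub. Then lift the paddle out and hold its blade up to the inspection camera so that it can be checked for chips: handle upward in line with the camera's own up, a broad face square to the lens, the blade's centre midway between the two yellow tips. Finish holding it there still, in the gripper and clear of the camera, and leave the camera, jar, gift box and tin where they are.

Things in the scene. Friction and masses are not known exactly. Their poses are not given: they have to be found in the camera images.
- tub: Round clear-walled display tub with a white floor and a steel-coloured rim, fixed to the counter: outer diameter 168 mm, inner diameter 160 mm, 65 mm high, flat inner floor 6 mm above the counter. Origin: centre of its underside; z up.
- stand: Dark steel block 70 x 90 x 55 mm high, fixed, with a slot (12 mm along its x, 44 mm along its y, 45 mm deep) in its top that holds the paddle upright. Origin: centre of its underside; z up.
- paddle: Upright stirring paddle, 70 g, 180 mm long: red blade 8 mm thick (x), 40 mm wide (y), z 0 to 80 mm; above it a square pale wood handle 18 x 18 mm up to z 180 mm. Origin: centre of the blade's lower edge; z up the handle, x square to the broad faces, which are alike. It starts in the stand, origin 10 mm above the counter. Gripped at 60 N it stays put unless the blade is pushed with over about 10 N.
- blade_center (a point): Centre of the paddle's red blade, 40 mm above its lower edge on the paddle's axis.
- grip (a point): Point on the handle's axis 150 mm above the blade's lower edge, a good place for the TCP.
- camera: Black foot of the inspection camera, 100 x 120 x 14 mm, fixed to the counter, with a steel post that carries the white camera head. Origin: on the counter under the head; its x points away from the robot's side.
- lens (a point): Front of the lens of the white inspection camera, whose head is stiffly clamped at its height and downward pitch. Axes as view_spot.
- view_spot (a point): Where the blade's centre belongs: on the lens line 120 mm before the lens, midway between the yellow tips (14 mm balls) of two 6 mm steel rods that run forward from the camera 60 mm either side. x points from the spot to the lens; the lens looks along -x, to the robot's side and 0.25 to 0.5 rad downward. y is level, from tip to tip; z is the camera's own up.
- jar: Bystander: closed amber jar, 68 mm diameter, 100 mm high. Origin: centre of its underside.
- gift_box: Bystander: dark brown gift box with orange ribbon, 80 x 110 x 35 mm. Origin: centre of its underside.
- tin: Bystander: green round tin, 72 mm diameter, 60 mm high. Origin: centre of its underside.
- ball0_center (a point): Centre of the yellow foil-wrapped chocolate ball, 30 mm diameter, 16 g; one of six lying loose on the tub's floor in a rough ring, the middle free. They roll easily, but can be pinched hard between blade and wall.
- ball1_center (a point): Centre of the red foil-wrapped chocolate ball, 30 mm diameter, 16 g; one of six lying loose on the tub's floor in a rough ring, the middle free. They roll easily, but can be pinched hard between blade and wall.
- ball2_center (a point): Centre of the blue foil-wrapped chocolate ball, 30 mm diameter, 16 g; one of six lying loose on the tub's floor in a rough ring, the middle free. They roll easily, but can be pinched hard between blade and wall.
- ball3_center (a point): Centre of the white foil-wrapped chocolate ball, 30 mm diameter, 16 g; one of six lying loose on the tub's floor in a rough ring, the middle free. They roll easily, but can be pinched hard between blade and wall.
- ball4_center (a point): Centre of the green foil-wrapped chocolate ball, 30 mm diameter, 16 g; one of six lying loose on the tub's floor in a rough ring, the middle free. They roll easily, but can be pinched hard between blade and wall.
- ball5_center (a point): Centre of the purple foil-wrapped chocolate ball, 30 mm diameter, 16 g; one of six lying loose on the tub's floor in a rough ring, the middle free. They roll easily, but can be pinched hard between blade and wall.
Not all that is in view belongs to the job. Of the things that look like the paddle, the largest one is meant.

How it is judged (in metres and radians):
On the way, in this order (a step that is already met when the one before it is completed fails the run):
1. the paddle's blade is down among the balls, its lower edge within 25 mm of the counter's height (horizontal distance between blade_center and tub below 0.07 m and z of paddle in the frame of tub below 0.025 m), for 0.1 s.
2. with the blade still down in the tub, every ball is more than 22 mm from where it began (all of step 1 and distance of each of ball0_center, ball1_center, ball2_center, ball3_center, ball4_center, ball5_center from where it was at the start of the episode above 0.022 m), for 0.1 s.
At the end, for the whole second after the job is handed in: The paddle is held by the fingers, still and clear of the camera, tub and stand, handle up, the blade's centre within 15 mm of the view spot, its broad face within 0.17 rad (10 degrees) of square to the lens line and its long axis within 0.17 rad of the camera's up; all balls lie in the tub (distance between blade_center and view_spot below 0.015 m and angle between the x axis of paddle and the x axis of view_spot, either way round below 0.17 rad and angle between the z axis of paddle and the z axis of view_spot, either way round below 0.17 rad and angle between paddle's own z axis and vertical below 1 rad and height (world z) of paddle above 0.05 m and contact force between paddle and the fingers above 1 N and contact force between paddle and camera below 0.2 N and contact force between paddle and tub below 0.2 N and contact force between paddle and stand below 0.2 N and linear speed of paddle below 0.03 m/s and angular speed of paddle below 0.2 rad/s and not (horizontal distance between any of ball0_center, ball1_center, ball2_center, ball3_center, ball4_center, ball5_center and tub above 0.08 m or z of any of ball0_center, ball1_center, ball2_center, ball3_center, ball4_center, ball5_center in the frame of tub above 0.075 m)); the arm keeps its last pose, push and grip.
It fails at once if a ball leaves the tub (horizontal distance between any of ball0_center, ball1_center, ball2_center, ball3_center, ball4_center, ball5_center and tub above 0.08 m or z of any of ball0_center, ball1_center, ball2_center, ball3_center, ball4_center, ball5_center in the frame of tub above 0.075 m).
It fails at once if the inspection camera is knocked (view spot more than 12 mm from where it was) (distance of view_spot from where it was at the start of the episode above 0.012 m).
It fails at once if the jar, gift box or tin is disturbed (moved more than 20 mm) (distance of any of jar, gift_box, tin from where it was at the start of the episode above 0.02 m).
It also fails if it takes over 64 s, if anything falls off the work surface, if the arm or the gripper's body presses on something with over 40 N, if the wrist force passes 120 N, or if a joint passes its speed limit or range.

## Working session

There is one attempt and no reset: what is moved stays moved. The work goes in short steps, Python scripts to look and compute and a tool call to move; the robot and the scene stay as the last step left them, time stands still between calls to the robot, and variables do not carry over. Pictures are saved under pics/ and viewed, at most 10 in all, crops included, and the job is handed in when it is done.

Besides the shell and the picture viewer there is one more tool, called after "Call:" by a JSON object that holds its "name" and its "arguments". servo_tool: Moves the arm, as the interface text tells. Its arguments: {"type":"object","properties":{"increments":{"type":"array","items":{"type":"array","items":{"type":"number"}}}},"required":["increments"]}

```bash
mkdir -p pics
cat > h.py <<'E'
import numpy as np, cv2
from scipy.spatial.transform import Rotation as R
from bench import arm
def cam(im,st=None):
    if "rvec" in im:
        Rm=cv2.Rodrigues(np.array(im["rvec"],float))[0]; t=np.array(im["tvec"],float).ravel()
        return Rm,t
    T=np.eye(4);T[:3,:3]=R.from_quat(st["ee_rot"]).as_matrix();T[:3,3]=st["position"]
    W=np.linalg.inv(T@np.array(im["hand_eye"])); return W[:3,:3],W[:3,3]
def K(im):
    return np.array([[im["fx"],0,im["cx"]],[0,im["fy"],im["cy"]],[0,0,1.]]),np.array([im["k1"],0,0,0.])
def ray(im,px,st=None):
    k,d=K(im);Rm,t=cam(im,st)
    u=cv2.undistortPoints(np.array([[px]],float),k,d)[0,0]
    v=Rm.T@np.array([u[0],u[1],1]); return -Rm.T@t, v/np.linalg.norm(v)
def onz(r,z):
    o,v=r; return o+v*(z-o[2])/v[2]
def tri(rs):
    A=np.zeros((3,3));b=np.zeros(3)
    for o,v in rs:
        P=np.eye(3)-np.outer(v,v);A+=P;b+=P@o
    x=np.linalg.solve(A,b); return x,[np.linalg.norm((np.eye(3)-np.outer(v,v))@(x-o)) for o,v in rs]
def proj(im,p,st=None):
    k,d=K(im);Rm,t=cam(im,st)
    return cv2.projectPoints(np.array(p,float).reshape(-1,1,3),cv2.Rodrigues(Rm)[0],t,k,d)[0].reshape(-1,2)
def save(im,n): cv2.imwrite("pics/"+n,im["color"][:,:,::-1])
E
cat > a.py <<'E'
from h import *
import pickle
S={}
for c in ["top","side"]:
    st=arm.read_state();S[c]=arm.get_image(c);save(S[c],c+".png")
    for t in ["tub","stand","paddle","blade_center","grip","camera","lens","view_spot","jar","gift_box","tin"]+["ball%d_center"%i for i in range(6)]:
        r=arm.spot_point(c,t); print(c,t,[(np.round(x["centre"]).astype(int).tolist(),round(x["p"],2)) for x in r[:4]])
pickle.dump(S,open("s0.pkl","wb"))
print(arm.read_state()["clock"],st["ee_rot"])
E
python3 a.py
```

```text
top tub [([443, 131], 0.73), ([237, 217], 0.57), ([242, 236], 0.23)]
top stand [([341, 216], 0.78)]
top paddle [([353, 251], 0.55), ([379, 209], 0.48)]
top blade_center [([351, 250], 0.54), ([382, 208], 0.47)]
top grip [([355, 253], 0.57), ([346, 210], 0.51), ([387, 200], 0.48), ([224, 224], 0.37)]
top camera [([419, 142], 0.72)]
top lens [([440, 132], 0.78), ([219, 212], 0.49)]
top view_spot []
top jar [([284, 150], 0.9), ([441, 268], 0.74)]
top gift_box [([438, 269], 0.92)]
top tin [([194, 174], 0.91), ([221, 212], 0.59)]
top ball0_center [([222, 213], 0.42)]
top ball1_center [([338, 218], 0.61), ([340, 218], 0.56), ([225, 224], 0.55), ([239, 195], 0.29)]
top ball2_center [([241, 238], 0.61)]
top ball3_center [([262, 227], 0.43)]
top ball4_center [([252, 210], 0.5)]
top ball5_center []
side tub [([273, 185], 0.69), ([450, 226], 0.38)]
side stand [([320, 249], 0.68), ([452, 227], 0.59)]
side paddle [([297, 274], 0.8), ([323, 248], 0.73), ([350, 274], 0.65)]
side blade_center [([353, 271], 0.67), ([320, 242], 0.57), ([297, 266], 0.46)]
side grip [([354, 252], 0.77), ([296, 252], 0.65)]
side camera [([439, 272], 0.58)]
side lens [([453, 227], 0.59)]
side view_spot [([320, 242], 0.71), ([284, 185], 0.67), ([256, 188], 0.54)]
side jar [([349, 183], 0.58)]
side gift_box [([332, 369], 0.64)]
side tin [([288, 145], 0.62), ([348, 183], 0.42)]
side ball0_center [([269, 168], 0.56), ([450, 227], 0.25)]
side ball1_center [([259, 179], 0.63), ([323, 243], 0.63)]
side ball2_center [([254, 192], 0.5)]
side ball3_center [([270, 168], 0.54)]
side ball4_center [([285, 188], 0.43)]
side ball5_center [([291, 174], 0.45), ([351, 181], 0.29)]
1.8 [ 9.82213883e-01 -1.87765512e-01  3.92900651e-06  2.11880631e-05]
```

View pics/top.png

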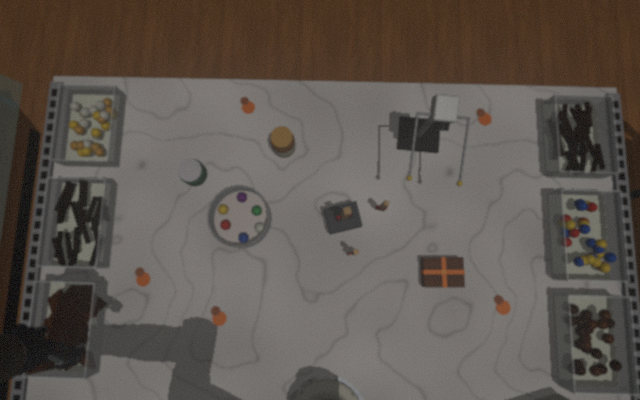

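View pics/side.png

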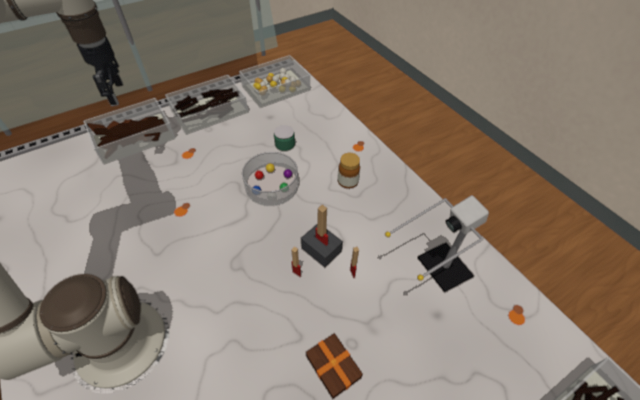

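The top view shows the robot at the bottom (~325,400), tub (240,216), stand (341,216), and camera head (445,107) with tips at (409,178) and (460,183). Things that could be taken for the paddle, in side pixels: the one in the stand (322,222), a small one lying or standing at (297,262), and another small one at (354,262). By the description I choose the largest, in the stand, and check it in a close crop.

Run:
```python
from h import *
import pickle
S=pickle.load(open("s0.pkl","rb"))
def crop(c,x,y,w=100,h=75,s=4):
    i=S[c]["color"][y:y+h,x:x+w,::-1]; i=cv2.resize(i,(w*s,h*s),interpolation=cv2.INTER_CUBIC); return np.clip(i*1.5,0,255).astype(np.uint8)
m=np.vstack([np.hstack([crop("top",305,185),crop("side",275,195)]),np.hstack([crop("top",373,90,),cv2.resize(crop("side",375,190,120,110),(400,300))])])
cv2.imwrite("pics/m1.png",m)
for c in S:
    h=cv2.cvtColor(S[c]["color"],cv2.COLOR_RGB2HSV)
    for n,(lo,hi) in {"yel":((18,130,90),(32,255,255))}.items():
        k=cv2.inRange(h,lo,hi); N,_,s,ce=cv2.connectedComponentsWithStats(k)
        print(c,n,[(np.round(ce[i],1).tolist(),int(s[i,4])) for i in range(1,N) if s[i,4]>5])
    im=S[c];print(c,im["fx"],im["k1"],ray(im,(320,200))[0])
```

```text
top yel [([107.2, 101.5], 10), ([95.8, 115.1], 35), ([100.6, 120.0], 7), ([74.4, 126.0], 60), ([105.0, 125.7], 36), ([95.3, 132.2], 45), ([81.8, 149.6], 105), ([94.4, 147.3], 11), ([98.7, 151.6], 11), ([409.0, 177.7], 7), ([459.3, 183.1], 7), ([222.8, 209.0], 44), ([570.7, 224.4], 48), ([585.3, 221.9], 14), ([602.3, 243.5], 35), ([593.1, 260.0], 132), ([605.8, 267.7], 46)]
top 406.25181760416945 -0.010444552528654318 [ 408.44210283   41.53815433 1149.86782036]
side yel [([271.0, 79.6], 70), ([283.1, 79.2], 20), ([258.5, 84.4], 78), ([349.5, 161.1], 243), ([269.8, 167.5], 55), ([387.4, 233.9], 17), ([420.0, 277.0], 21)]
side 382.8215412184551 -0.009162348097755837 [ 226.99741727 -502.67287381  904.20560578]
```

View pics/m1.png

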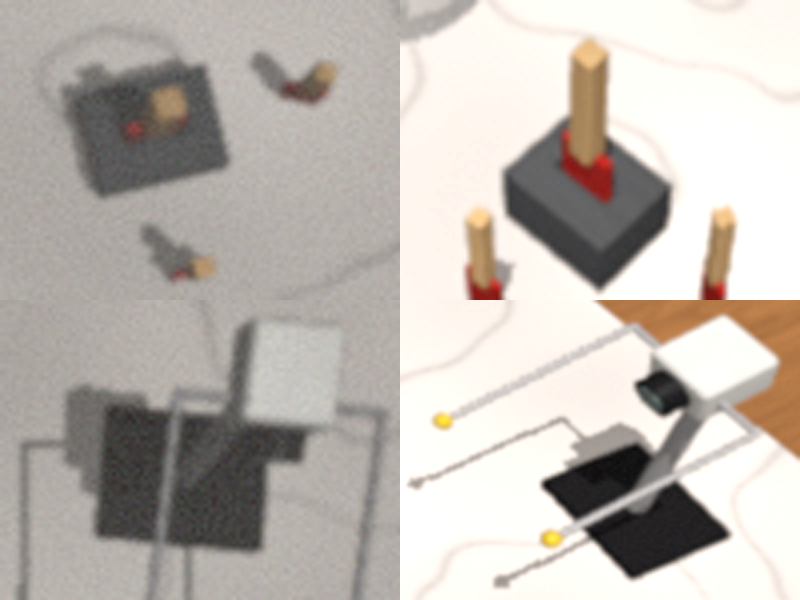

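The crop confirms it: the full-size paddle stands in the dark block, handle top at top (347,211) and side (322,208); the two others are much smaller. The camera's rods, tips and lens are clear.

Run:
```python
from h import *
import pickle
S=pickle.load(open("s0.pkl","rb"));t,s=S["top"],S["side"]
def T(a,b,n):
    x,e=tri([ray(t,a),ray(s,b)]);print(n,x.round(1),np.round(e,1));return x
h=T((347.2,210.8),(322.5,208),"handle top")
L=T((409,177.7),(387.4,233.9),"tipL");Rr=T((459.3,183.1),(420,277),"tipR")
Lb=T((416.7,113.2),(444.6,199.2),"rodbackL");Rb=T((468.7,117.5),(481.5,239.5),"rodbackR")
print("tip dist",np.linalg.norm(L-Rr),"mid",(L+Rr)/2,"yaw",np.arctan2(*(L-Rr)[[0,1]]*[-1,1]))
for a,b in((L,Lb),(Rr,Rb)):
    d=b-a;print("len",np.linalg.norm(d),"pitch",np.arcsin(d[2]/np.linalg.norm(d)),"az",np.arctan2(d[1],d[0]))
# stand top corners, top image (z=55)
c=[(305+x/4,185+y/4) for x,y in((75,98),(207,65),(228,165),(100,195))]
P=[onz(ray(t,p),55) for p in c];print("stand top",np.round(P,0).tolist(),np.mean(P,0))
c=[(275+(x-400)/4,195+y/4) for x,y in((504,172),(590,115),(670,185),(600,250))]
Q=[onz(ray(s,p),55) for p in c];print("stand side",np.round(Q,0).tolist(),np.mean(Q,0))
print("tub",onz(ray(t,(240,216.5)),65))
# balls by colour
H=cv2.cvtColor(t["color"],cv2.COLOR_RGB2HSV)
print("balls approx",{n:onz(ray(t,p),21).round(0)[:2].tolist() for n,p in dict(Y=(222.8,209),R=(225,224),B=(243,238),W=(260,227),G=(256,211),P=(241,197)).items()})
for n,p in dict(jar=(282,137),gift=(441,269),tin=(193,172)).items(): print(n,onz(ray(t,p),60).round(0))
```

```text
handle top [533.7 -34.4 185.5] [1.5 1.5]
tipL [ 614.7 -179.6  196.4] [0.1 0.1]
tipR [ 604.8 -299.3  196.9] [0.5 0.5]
rodbackL [ 762.3 -190.6  235.5] [1. 1.]
rodbackR [ 754.1 -312.   234.4] [0.2 0.2]
tip dist 120.18172568898424 mid [ 609.74576474 -239.44706731  196.66649028] yaw -0.08184513526224256
len 153.0942088656259 pitch 0.2578529563658734 az -0.07432600580370395
len 154.44729859505446 pitch 0.2454495047195479 az -0.0849378381316105
stand top [[551.0, 20.0, 55.0], [576.0, -70.0, 55.0], [508.0, -84.0, 55.0], [486.0, 1.0, 55.0]] [530.18116772 -33.26054786  55.        ]
stand side [[489.0, -5.0, 55.0], [562.0, 4.0, 55.0], [577.0, -71.0, 55.0], [511.0, -89.0, 55.0]] [534.71750682 -40.26562631  55.        ]
tub [524.78857704 244.61643663  65.        ]
balls approx {'Y': [549.0, 302.0], 'R': [507.0, 294.0], 'B': [470.0, 241.0], 'W': [502.0, 195.0], 'G': [546.0, 209.0], 'P': [585.0, 253.0]}
jar [751. 140.  60.]
gift [ 400. -293.   60.]
tin [645. 382.  60.]
```

```bash
cat >> h.py <<'E'
def toolR(az,tilt=None):
    "pointing down, tool x at azimuth az (deg)"
    a=np.radians(az);x=np.array([np.cos(a),np.sin(a),0]);z=np.array([0,0,-1.]);return R.from_matrix(np.c_[x,np.cross(z,x),z])
def rel(p,Rt,p0=None,R0=None):
    st=arm.read_state()
    p0=np.array(st["position"]) if p0 is None else p0; R0=R.from_quat(st["ee_rot"]) if R0 is None else R0
    return (R0.inv().apply(np.array(p)-p0)/1000).round(4).tolist(), np.degrees((R0.inv()*Rt).as_rotvec()).round(1).tolist()
E
python3 - <<'E'
from h import *
print(rel((515,-30,300),toolR(-75)))
im=arm.get_image("wrist");print(np.array(im["hand_eye"]).round(2).tolist(),im["fx"])
E
```

```text
([0.4898, 0.4629, -0.05], [0.0, -0.0, 53.4])
[[-0.0, -0.96, -0.26, 67.04], [1.0, -0.0, -0.0, -0.38], [0.0, -0.26, 0.96, -124.9], [0.0, 0.0, 0.0, 1.0]] 327.0045287615747
```

Call:
{"name": "servo_tool", "arguments": {"increments": [[1,0.05,0.047,-0.05,0,0,5],[1,0.1,0.094,-0.05,0,0,10],[1,0.14,0.132,-0.05,0,0,15],[1,0.18,0.17,-0.05,0,0,20],[1,0.22,0.208,-0.05,0,0,25],[1,0.26,0.246,-0.05,0,0,30],[1,0.3,0.284,-0.05,0,0,35],[1,0.34,0.322,-0.05,0,0,40],[1,0.38,0.36,-0.05,0,0,44],[1,0.42,0.397,-0.05,0,0,48],[1,0.46,0.434,-0.05,0,0,53.4],[1,0.49,0.463,-0.05,0,0,53.4]]}}

```text
clock: 3.35
position: [515.8, -32.2, 300.2]
ee_rot: [0.793, -0.61, 0.0, -0.0]
contact_force: [0.6, 0.0, 0.1]
gripper_width: 85.4
grasp_force: 0.0
```

Call:
{"name": "servo_tool", "arguments": {"increments": [[1,0,0,0,0,0,0],[1,0,0,0,0,0,0]]}}

```text
clock: 3.6
position: [515.0, -30.2, 299.9]
ee_rot: [0.793, -0.609, -0.0, 0.0]
contact_force: [0.2, 0.2, -0.1]
gripper_width: 86.1
grasp_force: 0.0
```

Run:
```python
from h import *
import pickle
st=arm.read_state();im=arm.get_image("wrist");pickle.dump((st,im),open("w1.pkl","wb"))
i=cv2.resize(im["color"][:,:,::-1],None,fx=1.25,fy=1.25);cv2.imwrite("pics/w1.png",i)
print(st["clock"],st["position"],st["ee_rot"],st["joints"])
for t in ["grip","paddle","blade_center","stand"]: print(t,[(np.round(x["centre"]).tolist(),x["p"]) for x in arm.spot_point("wrist",t)[:3]])
print(proj(im,[[533.7,-34.4,190],[532,-36,55]],st))
```

```text
3.6 [514.98762383 -30.16688376 299.92058249] [ 7.92965986e-01 -6.09265886e-01 -1.56472213e-04  3.84648323e-06] [ 2.56299678e-01  1.64178540e-01 -1.71498293e-01 -2.56957893e-04
 -1.23531730e+00  4.31229179e-03]
grip [([298.0, 181.0], 0.97), ([397.0, 165.0], 0.63), ([293.0, 50.0], 0.61)]
paddle [([378.0, 151.0], 0.9), ([301.0, 157.0], 0.8), ([301.0, 67.0], 0.56)]
blade_center [([302.0, 159.0], 0.97), ([384.0, 156.0], 0.85), ([302.0, 58.0], 0.58)]
stand [([304.0, 152.0], 0.63)]
[[294.17256918 187.50078774]
 [303.67395086 158.25789809]]
```

View pics/w1.png

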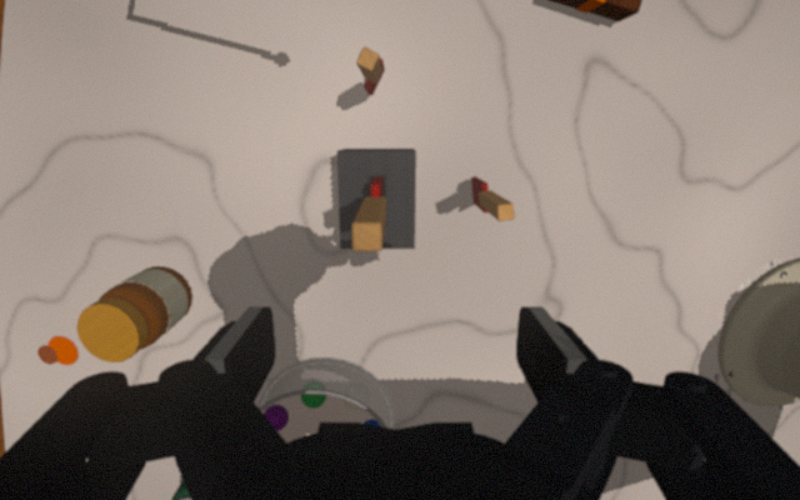

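The wrist view shows the handle top at (294,189) in full-size pixels against a predicted (294,188), and the stand edges run parallel to the image. The tool is aligned with the paddle, and the small look-alikes are off to the sides.

Run:
```python
from h import *
print(rel((533.6,-35,160),toolR(-75)))
```

```text
([0.0103, -0.0165, 0.1403], [-0.0, 0.0, 0.0])
```

Call:
{"name": "servo_tool", "arguments": {"increments": [[1,0.0103,-0.0165,0.01,0,0,0],[1,0.0103,-0.0165,0.05,0,0,0],[1,0.0103,-0.0165,0.09,0,0,0],[1,0.0103,-0.0165,0.12,0,0,0],[1,0.0103,-0.0165,0.14,0,0,0],[1,0.0103,-0.0165,0.14,0,0,0],[0,0.0103,-0.0165,0.14,0,0,0],[0,0.0103,-0.0165,0.14,0,0,0],[0,0.0103,-0.0165,0.14,0,0,0],[0,0.0103,-0.0165,0.14,0,0,0],[0,0.0103,-0.0165,0.14,0,0,0],[0,0.0103,-0.0165,0.14,0,0,0]]}}

```text
clock: 5.35
position: [534.2, -35.9, 160.7]
ee_rot: [0.793, -0.609, 0.001, -0.0]
contact_force: [-0.7, 0.6, 3.6]
gripper_width: 17.1
grasp_force: 58.8
```

Call:
{"name": "servo_tool", "arguments": {"increments": [[0,0,0,-0.02,0,0,0],[0,0,0,-0.05,0,0,0],[0,0,0,-0.09,0,0,0],[0,0,0,-0.13,0,0,0],[0,0,0,-0.14,0,0,0],[0,0,0,-0.14,0,0,0]]}}

```text
clock: 6.1
position: [533.4, -35.7, 299.4]
ee_rot: [0.793, -0.609, -0.0, -0.0]
contact_force: [0.1, 0.2, -1.1]
gripper_width: 17.2
grasp_force: 59.0
```

Run:
```python
from h import *
print(arm.read_state()["gripper_width"])
print(rel((525,244,300),toolR(-205)))
im=arm.get_image("side");save(im,"side2.png")
```

```text
17.22125459977634
([-0.2725, -0.064, -0.0004], [0.1, -0.0, 129.9])
```

Call:
{"name": "servo_tool", "arguments": {"increments": [[0,-0.015,-0.004,0,0,0,8],[0,-0.045,-0.011,0,0,0,18],[0,-0.075,-0.018,0,0,0,28],[0,-0.105,-0.025,0,0,0,38],[0,-0.135,-0.032,0,0,0,48],[0,-0.165,-0.039,0,0,0,58],[0,-0.195,-0.046,0,0,0,68],[0,-0.22,-0.052,0,0,0,78],[0,-0.24,-0.057,0,0,0,88],[0,-0.26,-0.062,0,0,0,98],[0,-0.27,-0.064,0,0,0,108],[0,-0.2725,-0.064,0,0,0,118]]}}

```text
clock: 7.65
position: [524.4, 244.3, 297.1]
ee_rot: [0.116, 0.993, -0.002, -0.002]
contact_force: [0.6, 0.1, -0.9]
gripper_width: 17.5
grasp_force: 58.9
```

Call:
{"name": "servo_tool", "arguments": {"increments": [[0,0,0,0,0,0,10],[0,0,0,0,0,0,12],[0,0,0,0,0,0,12]]}}

```text
clock: 8.02
position: [525.0, 243.7, 298.8]
ee_rot: [0.216, 0.976, -0.001, -0.001]
contact_force: [0.2, 0.3, -0.3]
gripper_width: 17.0
grasp_force: 58.9
```

```bash
cat > balls.py <<'E'
from h import *
def find(c):
    st=arm.read_state();im=arm.get_image(c)
    h=cv2.cvtColor(im["color"],cv2.COLOR_RGB2HSV)
    x,y=proj(im,[[525,244.,30]],st)[0]
    out={}
    m=np.zeros(h.shape[:2],np.uint8)
    P=[[525+76*np.cos(a),244+76*np.sin(a),15] for a in np.linspace(0,6.28,40)]
    cv2.fillPoly(m,[np.round(proj(im,P,st)).astype(int)],255)
    for n,(lo,hi) in dict(Y=(18,32),R=(0,8),R2=(170,180),B=(108,124),G=(50,85),P=(128,155)).items():
        k=cv2.inRange(h,(lo,90,25),(hi,255,255))&m
        N,_,s,ce=cv2.connectedComponentsWithStats(k)
        if N>1:
            i=1+np.argmax(s[1:,4])
            if s[i,4]>6:
                w=onz(ray(im,ce[i],st),21)[:2]-[525,244]
                out[n]=(w.round(0).tolist(),round(np.degrees(np.arctan2(w[1],w[0]))),int(s[i,4]))
    return im,out
E
python3 - <<'E'
from balls import *
st=arm.read_state();print(st["clock"],st["position"],st["joints"],st["gripper_width"])
a,o=find("top");print(o)
b,o2=find("side");print(o2)
c,o3=find("wrist");print(o3)
f=lambda im,x,y:cv2.resize(im["color"][y:y+120,x:x+160,::-1],(400,300),interpolation=cv2.INTER_CUBIC)
cv2.imwrite("pics/m2.png",np.vstack([np.hstack([f(a,160,150),f(b,190,100)]),np.hstack([cv2.resize(c["color"][:,:,::-1],(480,300)),np.zeros((300,320,3),np.uint8)])]))
E
```

```text
8.025 [524.97911449 243.69486809 298.76673915] [ 7.14196574e-01  2.76981818e-01 -2.67683205e-02 -2.76972055e-04
 -1.26935495e+00 -2.72016813e+00] 17.000581389244545
{'R': ([-18.0, 49.0], 110, 60), 'B': ([-54.0, -3.0], -177, 54), 'G': ([24.0, -36.0], -56, 41), 'P': ([60.0, 7.0], 7, 36)}
{'Y': ([23.0, 52.0], 66, 52), 'R': ([-18.0, 46.0], 112, 62), 'B': ([-48.0, 1.0], 179, 17), 'G': ([25.0, -32.0], -53, 23), 'P': ([60.0, 4.0], 4, 55)}
{'Y': ([26.0, 57.0], 66, 411), 'R': ([-18.0, 50.0], 110, 448), 'B': ([-53.0, -3.0], -177, 400), 'G': ([25.0, -37.0], -56, 354), 'P': ([62.0, 7.0], 7, 331)}
```

View pics/m2.png

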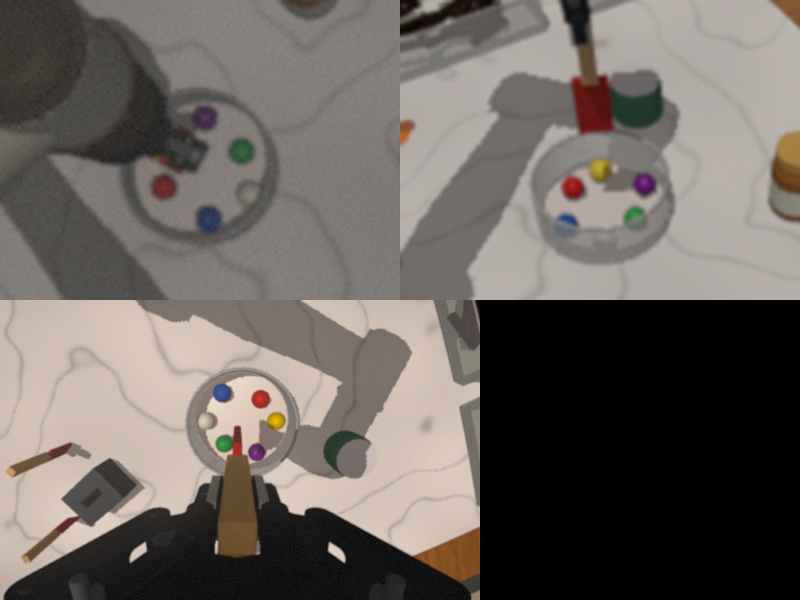

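The wrist view shows the paddle straight in the fingers over the tub, its blade pointing into the gap between green and purple. Ball positions agree across the views. Next I go down in the middle, then out into that gap.

Call:
{"name": "servo_tool", "arguments": {"increments": [[0,0,0,0.02,0,0,-3],[0,0,0,0.06,0,0,-3],[0,0,0,0.1,0,0,-3],[0,0,0,0.125,0,0,-3],[0,0,0,0.135,0,0,-3],[0,0,0,0.135,0,0,-3],[0,-0.012,0,0.135,0,0,-3],[0,-0.024,0,0.135,0,0,-3],[0,-0.036,0,0.135,0,0,-3],[0,-0.047,0,0.135,0,0,-3],[0,-0.047,0,0.135,0,0,-3],[0,-0.047,0,0.135,0,0,-3]]}}

```text
clock: 9.68
position: [567.7, 223.9, 164.8]
ee_rot: [0.191, 0.982, -0.0, -0.0]
contact_force: [0.2, -0.1, -0.0]
gripper_width: 16.9
grasp_force: 59.0
```

Call:
{"name": "servo_tool", "arguments": {"increments": [[0,0.0006,0.0074,0,0,0,-9],[0,0.0023,0.0145,0,0,0,-18],[0,0.0051,0.0213,0,0,0,-27],[0,0.009,0.0276,0,0,0,-36],[0,0.0138,0.0332,0,0,0,-45],[0,0.0194,0.038,0,0,0,-54],[0,0.0257,0.0419,0,0,0,-63],[0,0.0325,0.0447,0,0,0,-72],[0,0.0396,0.0464,0,0,0,-81],[0,0.047,0.047,0,0,0,-90],[0,0.0544,0.0464,0,0,0,-99],[0,0.0615,0.0447,0,0,0,-108]]}}

```text
clock: 11.18
position: [527.0, 288.8, 165.1]
ee_rot: [-0.684, 0.73, 0.0, -0.0]
contact_force: [-0.4, -0.1, -1.7]
gripper_width: 17.3
grasp_force: 58.9
```

Call:
{"name": "servo_tool", "arguments": {"increments": [[0,0.0006,0.0074,0,0,0,-9],[0,0.0023,0.0145,0,0,0,-18],[0,0.0051,0.0213,0,0,0,-27],[0,0.009,0.0276,0,0,0,-36],[0,0.0138,0.0332,0,0,0,-45],[0,0.0194,0.038,0,0,0,-54],[0,0.0257,0.0419,0,0,0,-63],[0,0.0325,0.0447,0,0,0,-72],[0,0.0396,0.0464,0,0,0,-81],[0,0.047,0.047,0,0,0,-90],[0,0.0544,0.0464,0,0,0,-99],[0,0.0615,0.0447,0,0,0,-108]]}}

```text
clock: 12.68
position: [478.4, 230.4, 165.3]
ee_rot: [0.992, 0.124, 0.0, -0.0]
contact_force: [-0.1, -0.4, -0.7]
gripper_width: 17.3
grasp_force: 58.9
```

Run:
```python
from balls import *
st=arm.read_state();print(st["clock"],st["position"]-np.array([525,244,0]),R.from_quat(st["ee_rot"]).as_matrix().round(3).tolist(),st["joints"],st["gripper_width"])
a,o=find("top");print(o)
b,o2=find("side");print(o2)
c,o3=find("wrist");print(o3)
f=lambda im,x,y:cv2.resize(im["color"][y:y+120,x:x+160,::-1],(400,300),interpolation=cv2.INTER_CUBIC)
cv2.imwrite("pics/m3.png",np.vstack([np.hstack([f(a,160,150),f(b,190,100)]),np.hstack([cv2.resize(c["color"][:,:,::-1],(480,300)),np.zeros((300,320,3),np.uint8)])]))
```

```text
12.675 [-46.62345314 -13.59804862 165.31960001] [[0.969, 0.247, 0.0], [0.247, -0.969, 0.0], [0.0, -0.0, -1.0]] [ 7.54514864e-01  3.05985930e-01 -3.43016721e-01 -6.65710051e-05
 -9.21239806e-01  1.06586641e+00] 17.341390783432153
{'Y': ([-25.0, -51.0], -116, 50), 'R': ([-60.0, -9.0], -171, 21), 'B': ([5.0, -56.0], -85, 51), 'G': ([39.0, -18.0], -25, 46), 'P': ([-48.0, -31.0], -147, 34)}
{'R': ([-30.0, 6.0], 168, 194), 'G': ([41.0, -18.0], -24, 43)}
{'Y': ([-18.0, -55.0], -109, 1010), 'R': ([-14.0, -23.0], -123, 1006), 'B': ([13.0, -57.0], -78, 974), 'G': ([43.0, -15.0], -19, 1085), 'P': ([-44.0, -38.0], -139, 844)}
```

View pics/m3.png

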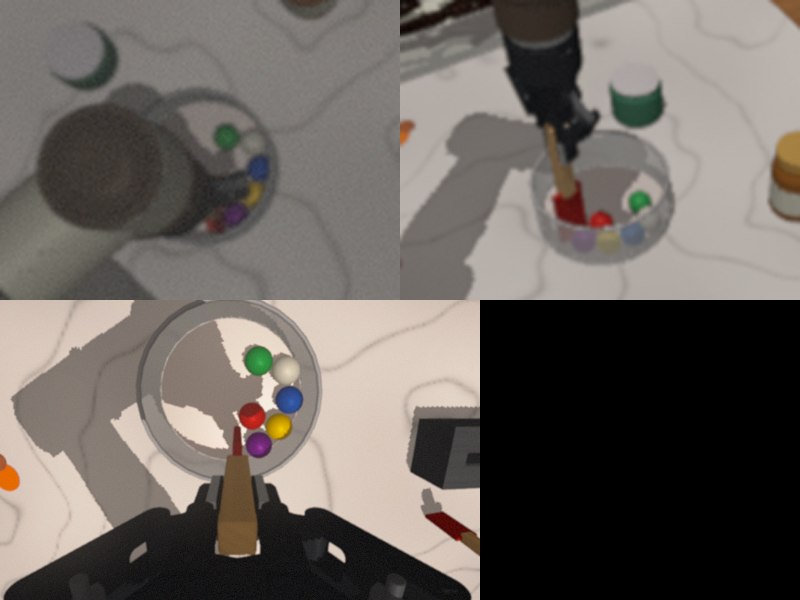

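All six balls have been swept into an arc ahead of the blade and lie inside the tub (wrist: green (258,360), white (285,370), blue (288,400), yellow (278,427), red (251,416), purple (258,445)). Green has the least margin at about 25 mm, so I sweep another 45°.

Call:
{"name": "servo_tool", "arguments": {"increments": [[0,0.0006,0.0074,0,0,0,-9],[0,0.0023,0.0145,0,0,0,-18],[0,0.0051,0.0213,0,0,0,-27],[0,0.009,0.0276,0,0,0,-36],[0,0.0138,0.0332,0,0,0,-45],[0,0.0138,0.0332,0,0,0,-45],[0,0.0138,0.0332,0,0,0,-45],[0,0.0138,0.0332,0,0,0,-45]]}}

```text
clock: 13.82
position: [499.9, 201.7, 165.0]
ee_rot: [0.871, 0.491, -0.0, -0.0]
contact_force: [0.5, 0.4, -0.3]
gripper_width: 17.3
grasp_force: 58.9
```

Run:
```python
from balls import *
st=arm.read_state();print(st["clock"],st["position"]-np.array([525,244,0]),st["joints"])
a,o=find("top");print(o)
c,o3=find("wrist");print(o3)
# white: net
for x in arm.spot_point("wrist","ball3_center")[:3]: print("W",onz(ray(c,x["centre"],st),21)[:2]-[525,244],x["p"])
```

```text
13.825 [-25.10204915 -42.32013169 165.04170296] [ 6.84435178e-01  3.19189035e-01 -3.23847734e-01 -1.58740659e-05
 -9.27764749e-01  1.91399127e+00]
{'Y': ([21.0, -56.0], -69, 54), 'R': ([-28.0, -47.0], -121, 10), 'P': ([-8.0, -55.0], -98, 32)}
{'Y': ([23.0, -56.0], -68, 978), 'R': ([7.0, -31.0], -76, 1001), 'B': ([48.0, -40.0], -39, 895), 'G': ([45.0, 9.0], 11, 1064), 'P': ([-7.0, -58.0], -97, 843)}
W [ 66.55164292 -12.90080754] 0.74
W [ -6.0927177  -59.40625112] 0.17
```

Call:
{"name": "servo_tool", "arguments": {"increments": [[0,0,0,-0.02,0,0,0],[0,0,0,-0.05,0,0,0],[0,0,0,-0.09,0,0,0],[0,0,0,-0.13,0,0,0],[0,0,0,-0.17,0,0,0],[0,0,0,-0.19,0,0,0],[0,0,0,-0.195,0,0,0],[0,0,0,-0.195,0,0,0]]}}

```text
clock: 14.98
position: [499.8, 201.4, 359.3]
ee_rot: [0.871, 0.492, -0.001, -0.0]
contact_force: [0.4, 0.2, -1.1]
gripper_width: 17.1
grasp_force: 58.9
```

Run:
```python
from h import *
print(arm.read_state()["position"],rel((500,-150,360),toolR(-94.6)))
```

```text
[499.77663961 201.42597742 359.27712532] ([-0.3009, 0.1815, -0.0006], [0.0, 0.1, 153.5])
```

Call:
{"name": "servo_tool", "arguments": {"increments": [[0,-0.015,0.009,0,0,0,8],[0,-0.035,0.021,0,0,0,18],[0,-0.06,0.036,0,0,0,28],[0,-0.085,0.051,0,0,0,38],[0,-0.11,0.066,0,0,0,48],[0,-0.135,0.081,0,0,0,58],[0,-0.16,0.097,0,0,0,68],[0,-0.185,0.112,0,0,0,78],[0,-0.21,0.127,0,0,0,88],[0,-0.235,0.142,0,0,0,98],[0,-0.26,0.157,0,0,0,108],[0,-0.28,0.169,0,0,0,118]]}}

```text
clock: 16.48
position: [499.9, -126.6, 358.2]
ee_rot: [0.869, -0.496, -0.001, 0.001]
contact_force: [-0.3, 0.1, -1.7]
gripper_width: 17.6
grasp_force: 58.9
```

Call:
{"name": "servo_tool", "arguments": {"increments": [[0,-0.008,-0.019,0,0,0,10],[0,-0.01,-0.022,0,0,0,20],[0,-0.01,-0.022,0,0,0,30],[0,-0.01,-0.022,0,0,0,35],[0,-0.01,-0.022,0,0,0,35],[0,-0.01,-0.022,0,0,0,35]]}}

```text
clock: 17.23
position: [514.0, -105.7, 359.2]
ee_rot: [-0.682, 0.731, 0.001, -0.001]
contact_force: [0.3, -0.2, -0.7]
gripper_width: 17.1
grasp_force: 59.0
```

Run:
```python
from h import *
import pickle
st=arm.read_state();print(st["clock"],st["position"],st["joints"],st["gripper_width"])
im=arm.get_image("wrist");S={"wrist":(st,im)}
for t in ["lens","view_spot","camera"]: print(t,[(np.round(x["centre"],1).tolist(),round(x["p"],2)) for x in arm.spot_point("wrist",t)[:3]])
for c in["top","side"]:
    S[c]=(st,arm.get_image(c))
    for t in ["lens","blade_center","grip"]: print(c,t,[(np.round(x["centre"],1).tolist(),round(x["p"],2)) for x in arm.spot_point(c,t)[:3]])
pickle.dump(S,open("w2.pkl","wb"))
k=cv2.inRange(cv2.cvtColor(im["color"],cv2.COLOR_RGB2HSV),(18,130,90),(32,255,255));N,_,s,ce=cv2.connectedComponentsWithStats(k)
print([(ce[i].round(1).tolist(),int(s[i,4])) for i in range(1,N) if s[i,4]>20])
cv2.imwrite("pics/w2.png",cv2.resize(im["color"][:,:,::-1],(800,500)))
f=cv2.resize(S["side"][1]["color"][100:300,300:560,::-1],(780,600),interpolation=cv2.INTER_CUBIC);cv2.imwrite("pics/s3.png",f)
```

```text
17.225 [ 514.00251547 -105.71547724  359.17183485] [ 1.06495231e-01  1.53350705e-01 -3.90909877e-02 -1.75291009e-04
 -1.37994366e+00 -1.75990259e-01] 17.063763380764954
lens [([20.5, 29.7], 0.82)]
view_spot [([306.6, 199.9], 0.22)]
camera [([131.8, 65.6], 0.97)]
top lens [([441.1, 131.4], 0.57)]
top blade_center [([380.2, 219.7], 0.59), ([352.5, 250.9], 0.47)]
top grip [([389.4, 210.0], 0.46), ([354.6, 249.9], 0.42), ([439.6, 270.2], 0.36)]
side lens [([448.0, 225.9], 0.71)]
side blade_center [([332.4, 217.0], 0.64), ([296.5, 265.9], 0.56), ([353.9, 268.6], 0.54)]
side grip [([334.0, 180.8], 0.89), ([292.6, 252.9], 0.78), ([332.0, 219.0], 0.72)]
[([192.8, 108.6], 179), ([180.8, 338.8], 194)]
```

View pics/w2.png

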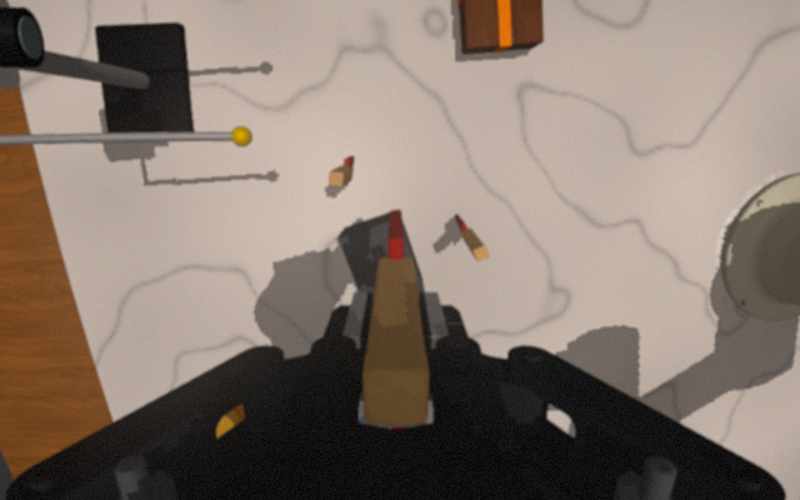

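View pics/s3.png

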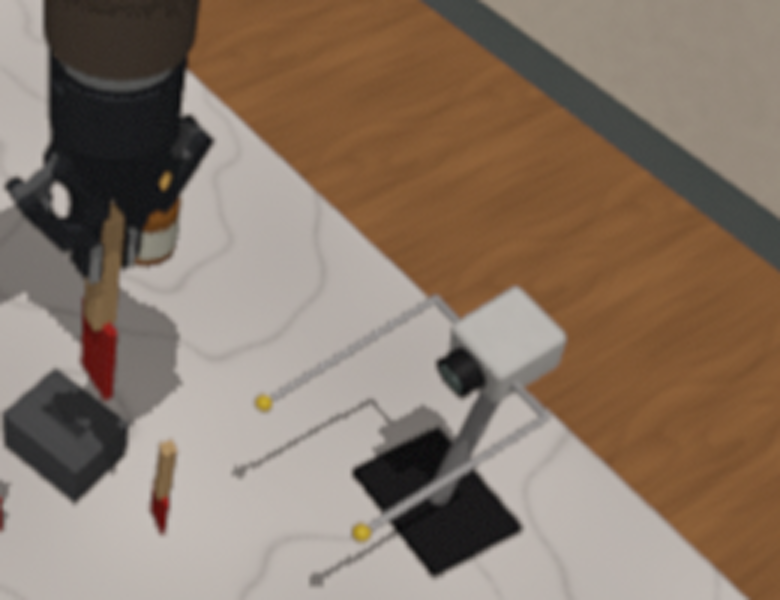

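The wrist view shows the +y tip at (193,109), the lens at about (25,30), and the paddle straight in the fingers. The side crop shows both tips, the lens at (450.7,224.3), and the blade hanging straight.

Run:
```python
from h import *
import pickle
S=pickle.load(open("w2.pkl","rb"));sw,w=S["wrist"];t=S["top"][1];s=S["side"][1]
L,e=tri([ray(t,(409,177.7)),ray(s,(387.4,233.9)),ray(w,(192.8,108.6),sw)]);print("L",L,np.round(e,1))
Rr,e=tri([ray(t,(459.3,183.1)),ray(s,(420,277))]);print("R",Rr)
for nm,rs in dict(sw=[ray(s,(450.7,224.3)),ray(w,(25,30),sw)],all=[ray(s,(450.7,224.3)),ray(w,(25,30),sw),ray(t,(440.5,131.7))]).items():
    l,e=tri(rs); m=(L+Rr)/2; d=l-m;print(nm,"lens",l.round(1),np.round(e,1),"d",np.linalg.norm(d),"pitch",np.arcsin(d[2]/np.linalg.norm(d)),"az",np.arctan2(d[1],d[0]))
print("mid",m)
# paddle in hand: colour of blade
T=R.from_quat(sw["ee_rot"]);p=np.array(sw["position"])
f=lambda z:p+T.apply([0,0,150-z])
for n,im in(("side",s),("top",t),("wrist",w)): print(n,"pred grip/centre/bottom",proj(im,[f(150),f(40),f(0)],sw).round(1).tolist())
h=cv2.cvtColor(s["color"],cv2.COLOR_RGB2HSV);k=cv2.inRange(h,(0,120,50),(8,255,255))|cv2.inRange(h,(172,120,50),(180,255,255))
N,_,q,ce=cv2.connectedComponentsWithStats(k);print("side red",[(q[i,:4].tolist(),ce[i].round(1).tolist()) for i in range(1,N) if q[i,4]>40])
```

```text
L [ 615.05747658 -179.2492769   196.34893705] [0.6 0.3 0.8]
R [ 604.83314426 -299.3363483   196.89448021]
sw lens [ 727.4 -248.1  230.1] [1.7 1.7] d 122.43308273852564 pitch 0.27703174135138414 az -0.07447566098471271
all lens [ 722.1 -247.4  233.7] [4.3 0.6 4.1] d 118.4495571149499 pitch 0.31860031683009643 az -0.07253829062891191
mid [ 609.94531042 -239.2928126   196.62170863]
side pred grip/centre/bottom [[334.4, 181.6], [332.2, 216.1], [331.6, 226.9]]
top pred grip/centre/bottom [[390.9, 209.9], [381.7, 216.3], [378.9, 218.3]]
wrist pred grip/centre/bottom [[317.8, 269.4], [317.1, 198.8], [317.0, 186.2]]
side red [([327, 206, 12, 27], [333.0, 218.3]), ([293, 264, 8, 12], [296.6, 269.5])]
```

Run:
```python
from h import *
import pickle
S=pickle.load(open("w2.pkl","rb"));sw,w=S["wrist"];s=S["side"][1]
T=R.from_quat(sw["ee_rot"]);p=np.array(sw["position"])
C=[p+T.apply([a,b,150-z]) for z in(0,80) for a in(-20,20) for b in(-4,4)]
P=proj(s,C,sw);print("side pred bbox",P.min(0),P.max(0)); print("obs 327..339, 206..233")
h=cv2.cvtColor(w["color"],cv2.COLOR_RGB2HSV);k=cv2.inRange(h,(0,120,50),(8,255,255))|cv2.inRange(h,(172,120,50),(180,255,255))
N,_,q,ce=cv2.connectedComponentsWithStats(k[:300]);print("wrist red",[q[i].tolist() for i in range(1,N) if q[i,4]>40])
print("wrist pred corners",proj(w,C,sw).round(1).tolist())
# final pose
sp=np.array([609.9,-239.3,196.6]);az,pi=-0.08,0.27
x=np.array([np.cos(pi)*np.cos(az),np.cos(pi)*np.sin(az),np.sin(pi)]);y=np.array([-np.sin(az),np.cos(az),0]);z=np.cross(x,y)
Rt=R.from_matrix(np.c_[-y,np.cross(-z,-y),-z]);print("det",np.linalg.det(Rt.as_matrix()))
tc=sp+110*z;print("tcp",tc)
print("same pos tilt",rel(p,Rt)); 
print("pre",rel(tc-80*x,Rt));print("final",rel(tc,Rt))
```

```text
side pred bbox [325.67902027 197.09924288] [339.49283963 234.27417756]
obs 327..339, 206..233
wrist red [[310, 169, 13, 39, 407]]
wrist pred corners [[312.5, 208.3], [321.5, 208.3], [312.3, 163.3], [321.7, 163.3], [311.1, 245.5], [323.5, 245.4], [310.8, 185.1], [323.8, 185.1]]
det 1.0000000000000002
tcp [ 580.65338137 -236.95526628  302.6147986 ]
same pos tilt ([0.0, 0.0002, 0.0009], [15.5, 0.1, 0.5])
pre ([0.1255, 0.0016, 0.0788], [15.5, 0.1, 0.5])
final ([0.1262, -0.0755, 0.0574], [15.5, 0.1, 0.5])
```

Call:
{"name": "servo_tool", "arguments": {"increments": [[0,0.01,0,0.006,2,0,0],[0,0.03,0,0.02,4,0,0],[0,0.05,0.001,0.032,7,0,0.2],[0,0.075,0.001,0.045,10,0,0.5],[0,0.1,0.001,0.06,13,0,0.5],[0,0.118,0.001,0.072,15.5,0.1,0.5],[0,0.1255,0.0016,0.0788,15.5,0.1,0.5],[0,0.1255,0.0016,0.0788,15.5,0.1,0.5],[0,0.1255,0.0016,0.0788,15.5,0.1,0.5]]}}

```text
clock: 18.95
position: [504.5, -230.5, 281.8]
ee_rot: [-0.673, 0.728, -0.1, 0.091]
contact_force: [-0.0, 1.0, -2.1]
gripper_width: 17.4
grasp_force: 59.0
```

Call:
{"name": "servo_tool", "arguments": {"increments": [[0,0,-0.01,0,0,0,0],[0,0,-0.025,0,0,0,0],[0,0,-0.04,0,0,0,0],[0,0,-0.055,0,0,0,0],[0,0,-0.068,0,0,0,0],[0,0,-0.076,0,0,0,0],[0,0,-0.08,0,0,0,0],[0,0,-0.08,0,0,0,0],[0,0,-0.08,0,0,0,0],[0,0,-0.08,0,0,0,0]]}}

```text
clock: 20.2
position: [580.3, -236.9, 302.7]
ee_rot: [-0.672, 0.728, -0.099, 0.091]
contact_force: [-0.1, -0.9, -1.1]
gripper_width: 17.3
grasp_force: 59.0
```

Run:
```python
from h import *
st=arm.read_state();print(st["clock"],st["position"],st["contact_force"],st["gripper_width"])
T=R.from_quat(st["ee_rot"]);p=np.array(st["position"]);print("blade centre by kin",p+T.apply([0,0,110]))
C=[p+T.apply([a,b,150-z]) for z in(0,80) for a in(-20,20) for b in(-4,4)]
ims={c:arm.get_image(c) for c in("wrist","side","top")}
for c,im in ims.items():
    h=cv2.cvtColor(im["color"],cv2.COLOR_RGB2HSV);k=cv2.inRange(h,(0,120,40),(8,255,255))|cv2.inRange(h,(172,120,40),(180,255,255))
    N,_,q,ce=cv2.connectedComponentsWithStats(k);P=proj(im,C,st)
    print(c,"pred",P.min(0).round(1),P.max(0).round(1),[(q[i,:2].tolist(),(q[i,:2]+q[i,2:4]).tolist()) for i in range(1,N) if q[i,4]>40 and abs(ce[i]-P.mean(0)).max()<60])
    k=cv2.inRange(h,(18,130,90),(32,255,255));N,_,q,ce=cv2.connectedComponentsWithStats(k)
    print("  tips",proj(im,[[615,-179.3,196.4],[604.8,-299.3,196.9]],st).round(1).tolist(),[ce[i].round(1).tolist() for i in range(1,N) if q[i,4]>5 and abs(ce[i]-P.mean(0)).max()<180])
f=lambda c,x,y,w,h:cv2.resize(ims[c]["color"][y:y+h,x:x+w,::-1],(400,300),interpolation=cv2.INTER_CUBIC)
cv2.imwrite("pics/f.png",np.vstack([np.hstack([f("side",360,150,140,150),f("top",370,90,120,120)]),np.hstack([f("wrist",0,0,640,400),0*f("top",370,90,120,120)])]))
```

```text
20.2 [ 580.30804851 -236.87879392  302.68142863] [-0.09605993 -0.92304113 -1.11850171] 17.281988136867604
blade centre by kin [ 609.60800576 -239.26992487  196.68239562]
wrist pred [311.2 163.4] [324.3 245.6] [([311, 169], [323, 208])]
  tips [[316.8, 271.4], [317.5, 116.1]] [[316.3, 117.5], [306.9, 286.5], [333.4, 288.1], [334.0, 298.4]]
side pred [394.7 238.6] [410.4 269.7] [([398, 250], [409, 268])]
  tips [[387.4, 233.8], [419.7, 277.0]] [[349.7, 161.1], [420.0, 277.0]]
top pred [421.6 176.8] [447.7 184.2] []
  tips [[408.9, 177.5], [459.4, 182.9]] [[284.8, 130.8], [263.0, 211.1], [570.4, 224.3], [584.5, 221.9], [602.0, 243.2], [593.2, 260.0], [605.2, 267.6]]
```

View pics/f.png

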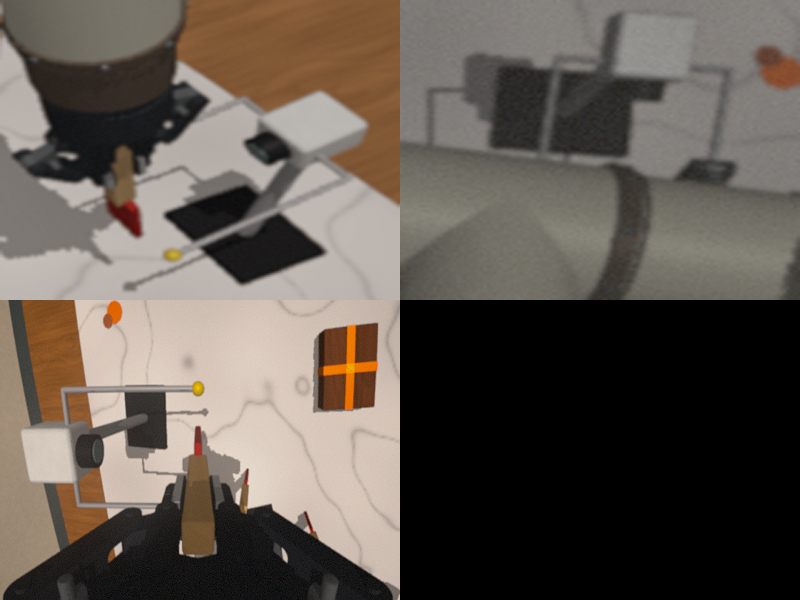

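The final view shows the blade in line with the yellow tips, the lens facing its broad side, and nothing touching. The red blade sits about 3 mm toward +y, so I trim that, re-check the pitch, and hand in.

Call:
{"name": "servo_tool", "arguments": {"increments": [[0,0.0015,0,0,0,0,0],[0,0.003,0,0,0,0,0],[0,0.003,0,0,0,0,0],[0,0.003,0,0,0,0,0],[0,0.003,0,0,0,0,0],[0,0.003,0,0,0,0,0]]}}

```text
clock: 21.1
position: [580.4, -239.8, 302.6]
ee_rot: [-0.672, 0.728, -0.099, 0.091]
contact_force: [-0.4, -0.1, -0.3]
gripper_width: 17.4
grasp_force: 59.0
```

Run:
```python
from h import *
st=arm.read_state();w=arm.get_image("wrist");s=arm.get_image("side")
n=arm.spot_point("wrist","lens")[:1];n2=arm.spot_point("side","lens")[:1];print(n,n2)
m=np.array([609.9,-239.3,196.6])
for a in ((144,201),n[0]["centre"] if n else (144,201)):
    l,e=tri([ray(w,a,st),ray(s,(450.7,224.3))]);d=l-m;print(l,np.round(e,1),np.linalg.norm(d),np.arcsin(d[2]/np.linalg.norm(d)),np.arctan2(d[1],d[0]))
print(st["position"],st["joint_vel"],st["grasp_force"],st["contact_force"])
```

```text
[{'centre': [159.3, 206.3], 'p': 0.58}] [{'centre': [450.4, 225.3], 'p': 0.86}]
[ 706.40498007 -259.01579278  261.32917305] [0.3 0.3] 117.86343583663627 0.581392168172505 -0.20152499828430503
[ 746.64195692 -238.88680358  206.88430142] [0.2 0.2] 137.12877294521877 0.0750678835822139 0.003021714544929679
[ 580.40077094 -239.83974206  302.59062687] [ 6.54268033e-04 -1.18722223e-03  4.90881389e-04 -9.40545010e-04
 -1.36420607e-05 -4.74234849e-04] 58.966378569602966 [-0.35613692 -0.11252942 -0.2776807 ]
```

Run:
```python
from h import *
import pickle
st=arm.read_state();w=arm.get_image("wrist");S=pickle.load(open("w2.pkl","rb"));s=S["side"][1];w2=S["wrist"]
m=np.array([609.9,-239.3,196.6])
best=[]
for pi in np.arange(.2,.5,.04):
    p=m+120*np.array([np.cos(pi)*np.cos(.08),-np.cos(pi)*np.sin(.08),np.sin(pi)])
    print(round(pi,2),proj(w,p,st).round(1),"obs 144,201 |",proj(w2[1],p,w2[0]).round(1),"obs 25,30 |",proj(s,p).round(1),"obs 450.7,224.3")
```

```text
0.2 [[164.7 199.5]] obs 144,201 | [[32.5 31.7]] obs 25,30 | [[449.1 227.7]] obs 450.7,224.3
0.24 [[161.6 201.2]] obs 144,201 | [[28.9 30.5]] obs 25,30 | [[449.3 226.7]] obs 450.7,224.3
0.28 [[158.7 203. ]] obs 144,201 | [[25.6 29.2]] obs 25,30 | [[449.4 225.6]] obs 450.7,224.3
0.32 [[155.9 204.8]] obs 144,201 | [[22.3 27.9]] obs 25,30 | [[449.5 224.7]] obs 450.7,224.3
0.36 [[153.3 206.7]] obs 144,201 | [[19.3 26.6]] obs 25,30 | [[449.5 223.7]] obs 450.7,224.3
0.4 [[150.9 208.7]] obs 144,201 | [[16.5 25.2]] obs 25,30 | [[449.4 222.8]] obs 450.7,224.3
0.44 [[148.6 210.7]] obs 144,201 | [[13.8 23.8]] obs 25,30 | [[449.3 221.9]] obs 450.7,224.3
0.48 [[146.6 212.8]] obs 144,201 | [[11.4 22.3]] obs 25,30 | [[449.  221.1]] obs 450.7,224.3
```

```bash
python3 -c "
from bench import arm
print(arm.job_done())"
```

```text
the job is handed in; nothing more can be done
None
```

I stirred the balls with the paddle until each lay about 50 mm or more from its start, all in the tub, and handed the job in with the blade held still between the yellow tips, facing the lens (about 3 mm off the view spot at most, by my measurements); the judge's verdict was not shown.

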